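Put the kitchen scale away under the riser

TASK

The slim red kitchen scale lies askew on the worktop in front of the low wooden riser shelf. Square it up and gently push it along the worktop into the space under the shelf, display edge last, until the display edge is flush with the shelf's front edge, straight, then take the hand away. Only push it with the fingers: do not pick it up or tip it, and leave everything else where it stands.

Things in the scene. Friction and masses are not known exactly. Their poses are not given: they have to be found in the camera images.
- scale: Slim kitchen scale, a loose flat red slab 110 (its x) by 150 (its y) mm, 20 mm high in all: side faces from 5 to 20 mm up, on four 18 mm rubber feet centred 35 (x) and 55 (y) mm from the middle, so pressing near an edge tips it. 0.3 to 0.6 kg. Origin: centre of its underside, on the worktop. Black display strip and two round keys along its -x edge; the +x edge goes in first.
- scale_edge (a point): Middle of the scale's display-edge side face, 55 mm from its origin along its -x, 12.5 mm above the worktop when flat; axes as the scale's.
- riser: Low wooden riser shelf fixed on the worktop, 190 deep (its x), 206 wide (its y), 39 mm high: 14 mm board, 14 mm side walls along the whole depth, 12 mm rear wall. The space below, 178 wide, 25 high, 178 mm deep, is open only at the front (its -x). Origin: centre of its underside; +x points from the open front inwards, the way the scale travels.
- riser_mouth (a point): Middle of the riser's open front, in the plane of the board's front edge, 95 mm from the riser's origin along its -x, 12.5 mm above the worktop; axes as the riser's.
- tea_jar: Blue jar, 60 mm across, 100 mm tall, loose on top of the riser's rear half; origin centre of its underside. Leave alone.
- canister: Copper canister, 66 mm across, 120 mm tall, loose on top of the riser's rear half; origin centre of its underside. Leave alone.
- mug: White mug, 78 mm across, 90 mm tall, with a handle, standing on the worktop to the left; origin centre of its underside. Leave alone.
- pepper_mill: Dark wooden pepper mill, 54 mm across, 132 mm tall, standing beside the riser on its +y side; origin centre of its underside. Leave alone.
- oil_bottle: Green oil bottle, 64 mm across, 210 mm tall, on the worktop to the right; origin centre of its underside. Leave alone.
- notebook: Black notebook with a yellow band, 200 (x) by 140 (y) by 14 mm, flat on the worktop to the right; origin centre of its underside. Leave alone.
- case: Black spectacles case, 160 (x) by 65 (y) by 40 mm, on the worktop to the left; origin centre of its underside. Leave alone.
There are look-alikes about, which are no part of the job. There is more than one size of the scale; the job needs the largest.

How it is judged:
On the way:
1. the scale's leading edge has gone in through the front, flat and straight, with the display edge still outside (x of scale_edge in the frame of riser_mouth between -0.09 and -0.015 m and angle between the x axis of scale and the x axis of riser, either way round below 0.2 rad and angle between scale's own z axis and vertical below 0.06 rad and y of scale_edge in the frame of riser_mouth between -0.03 and 0.03 m), for 0.1 s.
At the end, for the whole second after the job is handed in: The scale lies flat and still under the riser, its display edge within 10 mm of the plane of the riser's front edge (in or out), straight within 0.1 rad, between the side walls (x of scale_edge in the frame of riser_mouth between -0.01 and 0.01 m and y of scale in the frame of riser_mouth between -0.02 and 0.02 m and angle between the x axis of scale and the x axis of riser, either way round below 0.1 rad and angle between scale's own z axis and vertical below 0.03 rad and height (world z) of scale below 0.004 m and linear speed of scale below 0.01 m/s); the robot touches nothing.
It fails at once if the scale is lifted off the worktop (height (world z) of scale above 0.01 m).
It fails at once if the scale is tipped more than 0.12 rad (angle between scale's own z axis and vertical above 0.12 rad).
It fails at once if the scale is squeezed or shoved harder than 30 N (contact force between the fingers and scale above 30 N).
It fails at once if something standing on the riser or on the worktop (jar, canister, mug, pepper mill, bottle, notebook, case) is moved more than 15 mm (distance of any of tea_jar, canister, mug, pepper_mill, oil_bottle, notebook, case from where it was at the start of the episode above 0.015 m).
It also fails if it takes over 62 s, if anything falls off the work surface, if the arm or the gripper's body presses on something with over 40 N, if the wrist force passes 120 N, or if a joint passes its speed limit or range.

ROBOT

A 7-joint arm with a two-finger parallel gripper is mounted at the origin on the work surface. World frame = base frame: x ahead of the robot, y to its left, z up, the work surface at z = 0. Lengths are in m, angles in rad, forces in N, time in s.
With the tool pointing down it reaches from about 0.4 to 0.9 m from the base axis. Payload 5.5 kg.
Tool frame: the origin (TCP) lies at the very end of the fingers, on their centre line; the grasp point (between the pads) lies 19 mm behind it (manip.hold_point_z is the distance from the TCP to the grasp point, in m); z points along the fingers, y is the line along which they close (so a half turn about z gives the same grasp; the last joint's range is limited). The gripper opens to 85 mm and grips with 20 to 120 N. Pads are 22 mm wide; open, the fingers measure 114 mm over their backs; the gripper's body (76 mm by 85 mm) begins 54 mm behind the grasp point. The pads swing forward as they close: fully open they stand 13 mm farther back than shut.
Start: joints at [1.54, 0.501, -0.427, 1.55, 0.221, 1.138, -0.21], TCP at [0.188, -0.622, 0.231] pointing down, gripper open.
Joint ranges: [-2.88, 2.88], [-0.31, 2.03], [-1.54, 1.56], [0.2, 2.42], [-1.41, 4.55], [0.19, 2.02], [-2.57, 2.57]. Speed limits (rad/s): [2.57, 2.57, 3.14, 3.14, 3.14, 3.14, 3.14].

INTERFACE

Orientations are given as a 3x3 rotation matrix whose columns are the frame's x, y, z axes.
In Python, from cell import manip gives the robot as it stands.
- The arm moves only by the tool servo_tool, never from a script. Its argument "steps" is a list of rows, each a list of 7 numbers: the turn, a rotation vector about the tool's x, y, z normalised to -1 to 1, where 1 is 0.08 rad, then the shift along the tool's x, y, z normalised to -1 to 1, where 1 is 80 cm, then the opening, from 0 (shut) to 1 (fully open). A call has 1 to 5 rows; each row shifts and turns the commanded pose from where the row before left it, along the tool's axes as they then stand; what a row does not reach is not made up. A row lasts 1/12 s, in which the tool goes at most 41.7 mm and 7.16 degrees, less where a joint would pass 70% of its speed; a pose out of reach is approached as far as the arm can. A call with a number of a shift or a turn outside -1 to 1 is refused whole. A call with a gripper value outside its range is refused whole. The fingers move at their own pace and stop on an object; "squeeze" is the grip in N (left out, the last holds). Time passes only in rows, so rows that do not move let the fingers close. It gives the time, the measured TCP pose, the force, the opening and the grip force at its end, in the units of the state.
- manip.get_state(): the state, without advancing time (a new reading comes with each control period).
- manip.snapshot(name): name is "scene" or "top" or "wrist"; returns (picture, depth): 384x512x3 uint8, blue, green, red; 384x512 float32, m along the optical axis (not along the pixel's ray), 0 where there is no reading.
- manip.camera_info(name): a dict with "K" (3x3 intrinsics, pixels), "R" (3x3) and "t" (3): a world point X has camera coordinates R X + t; the wrist camera has in their place "T_tool_cam" (4x4, takes a point from camera to tool coordinates, whose origin is the TCP and whose axes are the flange's). Camera axes: x right, y down, z forward; pixel columns grow to the right and rows downward; lengths in m; the calibration is good to about 2 mm. A picture is of the moment at which its call begins: read the wrist's pose just before it. camera_info takes no time and is no camera call.
- manip.sign_off(): hands the job in; it is judged then, once.
The state is a dict: "time": time; "qpos": joint angles; "joint_velocities": joint speeds; "joint_torque": joint torques, N m; "tcp_pos": TCP position; "tcp_rot": TCP orientation; "ft_force": force on the tool from outside, world axes, zero at the start; "ft_torque": the same for the moment, N m; "gripper_width": opening from 0.0 (shut) to 1.0 (fully open); "finger_force": force on a finger pad.
Only numpy, scipy, OpenCV 4.12 (cv2) and the standard library are available. Lean on these libraries where they do the work, as an engineer would, in place of code of your own. Each camera call takes 0.05 s, during which the arm holds its last target. There are 200 camera calls.

## Working session

There is one attempt and no reset: what is moved stays moved. The work goes in short steps, Python scripts to look and compute and a tool call to move; the robot and the scene stay as the last step left them, time stands still between calls to the robot, and variables do not carry over. Pictures are saved under pics/ and viewed, at most 10 in all, crops included, and the job is handed in when it is done.

Besides the shell and the picture viewer there is one more tool, called after ">>>" as name(argument=value, ...), one argument or row to a line, values as JSON. servo_tool: Moves the arm, as the interface text tells. Its arguments: {"type":"object","properties":{"steps":{"type":"array"},"squeeze":{"type":"number"}},"required":["steps"]}

```bash
mkdir -p pics; cat > h.py <<'E'
import numpy as np, cv2
from cell import manip
def px2plane(name,uv,z):
    c=manip.camera_info(name);K,R,t=map(np.array,(c["K"],c["R"],c["t"]))
    uv=np.atleast_2d(uv).astype(float)
    d=(np.linalg.inv(K)@np.c_[uv,np.ones(len(uv))].T).T@R
    o=-R.T@t
    return o+d*((z-o[2])/d[:,2])[:,None]
E
python3 - <<'E'
from h import *
for n in("scene","top"):
    p,d=manip.snapshot(n);cv2.imwrite(f"pics/{n}0.png",p);np.save(n+"0.npy",d)
    print(manip.camera_info(n))
s=manip.get_state();print(s)
E
```

```text
{'K': array([[368.89431668,   0.        , 259.71483048],
       [  0.        , 368.89431668, 186.34249134],
       [  0.        ,   0.        ,   1.        ]]), 'R': array([[ 0.89242062,  0.45104153, -0.01212347],
       [ 0.36680793, -0.74088065, -0.56262581],
       [-0.26274965,  0.49765189, -0.82662278]]), 't': array([-0.52496607, -0.16275042,  1.5394802 ])}
{'K': array([[404.2862843 ,   0.        , 256.49370516],
       [  0.        , 404.2862843 , 183.47535559],
       [  0.        ,   0.        ,   1.        ]]), 'R': array([[ 0.00620802, -0.99995379,  0.00734039],
       [-0.9908849 , -0.00713921, -0.13452192],
       [ 0.13456811, -0.00643836, -0.99088343]]), 't': array([-0.00816526,  0.56882611,  1.5934647 ])}
{'time': 0.1, 'qpos': array([ 1.5402479 ,  0.50177331, -0.42680656,  1.55132845,  0.22078622,
        1.1382834 , -0.21028223]), 'joint_velocities': array([-0.00135534, -0.00231758, -0.00039207, -0.00344707,  0.00183503,
        0.00060521, -0.00023767]), 'joint_torque': array([-1.08785002e-02, -5.70812273e+01, -5.83800092e+00, -2.81750858e+01,
        1.06612919e-02,  5.59701584e-03,  1.66925349e-05]), 'tcp_pos': array([ 0.1879927 , -0.62158072,  0.23035799]), 'tcp_rot': array([[ 9.57149047e-01,  2.89595444e-01, -4.24483421e-04],
       [ 2.89595743e-01, -9.57147557e-01,  1.69085986e-03],
       [ 8.33720410e-05, -1.74133349e-03, -9.99998480e-01]]), 'ft_force': array([ 0.19530824, -0.04318357,  0.30269523]), 'ft_torque': array([-0.02154773, -0.02809382,  0.00063745]), 'finger_force': 0.0, 'gripper_width': 1.0003824168546522}
```

View pics/top0.png

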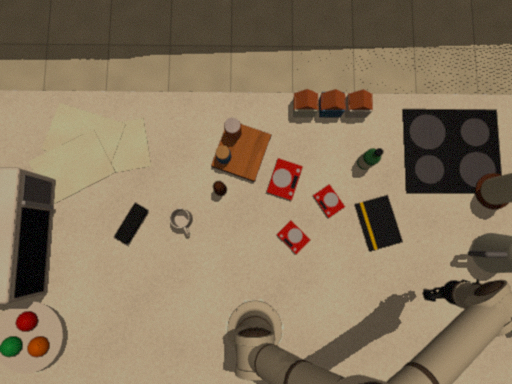

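View pics/scene0.png

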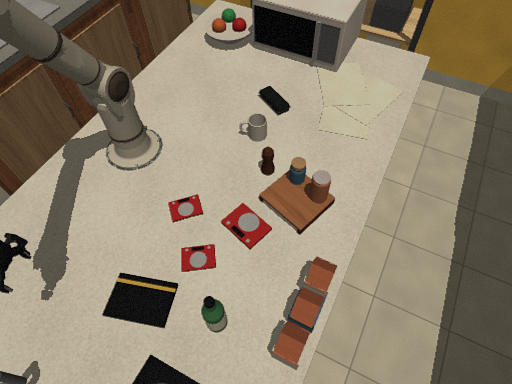

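```bash
cat >> h.py <<'E'
def redrects(p,name="top",z=0.02):
    hsv=cv2.cvtColor(p,cv2.COLOR_BGR2HSV)
    m=((hsv[...,0]<6)|(hsv[...,0]>174))&(hsv[...,1]>190)&(hsv[...,2]>90)
    m=cv2.morphologyEx(m.astype(np.uint8),cv2.MORPH_CLOSE,np.ones((3,3)))
    out=[]
    for c in cv2.findContours(m,cv2.RETR_EXTERNAL,cv2.CHAIN_APPROX_NONE)[0]:
        if cv2.contourArea(c)<150: continue
        w=px2plane(name,c[:,0],z)[:,:2]
        r=cv2.minAreaRect((w*1000).astype(np.float32))
        out.append((c[:,0].mean(0).round(),r,cv2.boxPoints(r).round(1)))
    return out
E
python3 - <<'E'
from h import *
p=cv2.imread("pics/top0.png")
for o in redrects(p): print(*o)
d=np.load("top0.npy")
# riser top from depth
c=manip.camera_info("top");K,R,t=c["K"],c["R"],c["t"]
v,u=np.mgrid[:384,:512]
X=((np.linalg.inv(K)@np.stack([u*d,v*d,d]).reshape(3,-1)).T-t)@R
X=X.reshape(384,512,3)
hsv=cv2.cvtColor(p,cv2.COLOR_BGR2HSV)
roi=np.zeros((384,512),bool);roi[105:195,200:275]=1
print("board z",np.median(X[150:160,240:250,2]),"hsv",hsv[150,245],hsv[170,250], "table z",np.median(X[200:220,240:260,2]))
m=roi&(X[...,2]>.028)&(X[...,2]<.052)&(hsv[...,1]>100)
m=m.astype(np.uint8)
cs=max(cv2.findContours(m,cv2.RETR_EXTERNAL,cv2.CHAIN_APPROX_NONE)[0],key=cv2.contourArea)
w=px2plane("top",cs[:,0],.039)[:,:2]
h=cv2.convexHull((w*1000).astype(np.float32));r=cv2.minAreaRect(h);print("riser",r,cv2.boxPoints(r).round(1))
s=p[95:265,170:430].copy();cv2.drawContours(p,[cs],-1,(255,255,0),1)
cv2.imwrite("pics/crop.png",cv2.resize(np.hstack([s[:, :190],p[95:265,170:360]]),None,fx=2.1,fy=2.1,interpolation=cv2.INTER_CUBIC))
for nm,q in dict(jar=(223,150),can=(232,122),mill=(219,186),mug=(180,218)).items(): print(nm,X[q[1],q[0]])
E
```

```text
[ 25. 321.] ((25.513429641723633, 890.021728515625), (64.44758605957031, 70.35957336425781), 46.72625732421875) [[-22.2 890.7]
 [ 29.  842.4]
 [ 73.2 889.4]
 [ 22.  937.6]]
[328. 202.] ((502.1810607910156, -296.76275634765625), (107.6187744140625, 79.41484069824219), 34.457454681396484) [[ 435.3 -294.5]
 [ 480.3 -359.9]
 [ 569.  -299.1]
 [ 524.1 -233.6]]
[285. 179.] ((590.4828491210938, -116.92980194091797), (103.6508560180664, 145.57382202148438), 71.86070251464844) [[ 505.2 -143.5]
 [ 643.5 -188.8]
 [ 675.8  -90.3]
 [ 537.4  -45. ]]
board z 0.040873885393606674 hsv [ 12 196 139] [ 13 197 136] table z 0.0011282429749159102
riser ((707.8548583984375, 60.24652862548828), (189.98733520507812, 207.3070831298828), 70.88815307617188) [[578.8   4.4]
 [774.7 -63.4]
 [836.9 116.1]
 [641.  183.9]]
jar [0.68315574 0.12511999 0.14078746]
can [0.78651165 0.09092906 0.16529005]
mill [0.54504188 0.13828381 0.13528703]
mug [0.42919126 0.30464717 0.01064167]
```

View pics/crop.png

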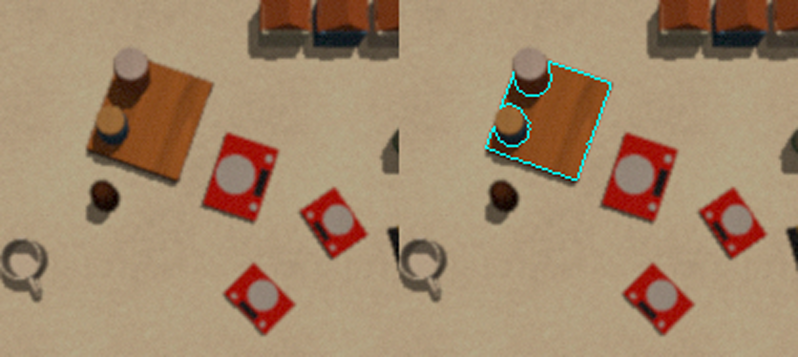

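Candidates in the top view are the red scales at (285,179), (329,201) and (293,237). The one at (285,179) measures about 104×146 mm, while the one at (329,201) measures about 108×79 mm and the third looks just as small, so (285,179) is the largest and the one meant. The crop confirms this. Its display is on the side away from the riser, and it sits about 53 mm off the riser's axis. The riser's front edge runs (271,135)–(255,181).

The plan is to push the scale sideways with two fingers first, then push it in from behind.

>>> servo_tool(
  steps=[
    [0, 0, 1, 0.025, -0.04, 0, 0.5],
    [0, 0, 1, 0.025, -0.04, 0, 0.5],
    [0, 0, 1, 0.025, -0.04, 0, 0.5],
    [0, 0, 1, 0.025, -0.04, 0, 0.5],
  ],
  squeeze=20,
)

```text
time: 0.43
tcp_pos: [0.244, -0.4809, 0.2306]
tcp_rot: [[0.999, -0.032, -0.001], [-0.032, -0.999, 0.001], [-0.001, -0.001, -1.0]]
ft_force: [0.9, -0.7, 0.2]
gripper_width: 0.502
finger_force: 0.0
```

>>> servo_tool(
  steps=[
    [0, 0, 1, 0.025, -0.04, 0, 0.5],
    [0, 0, 1, 0.025, -0.04, 0, 0.5],
    [0, 0, 1, 0.025, -0.04, 0, 0.5],
    [0, 0, 0.85, 0.025, -0.04, 0, 0.5],
    [0, 0, 0, 0, 0, 0, 0.5],
  ],
)

```text
time: 0.85
tcp_pos: [0.3484, -0.3613, 0.2317]
tcp_rot: [[0.947, -0.321, 0.003], [-0.321, -0.947, 0.002], [0.002, -0.003, -1.0]]
ft_force: [0.7, 1.1, 0.9]
gripper_width: 0.504
finger_force: 0.0
```

```bash
cat >> h.py <<'E'
YR=np.deg2rad(70.9); RX=np.array([np.cos(YR),np.sin(YR)]); RY=np.array([-RX[1],RX[0]]); MO=np.array([.6768,-.0295])
def togo(xy,z,yaw_x):
    s=manip.get_state();R=s["tcp_rot"];p=s["tcp_pos"]
    d=R.T@(np.r_[xy,z]-p)
    yaw=np.arctan2(R[1,0],R[0,0]);e=(yaw_x-yaw+np.pi)%(2*np.pi)-np.pi
    q=p[:2]-MO
    print("t",s["time"].round(2),"tcp",p.round(4),"riserframe mm",(1e3*q@RX).round(1),(1e3*q@RY).round(1),"tilt z",R[:,2].round(3),"\n togo units(0.8m)",(d/.8).round(4)," turn z units",round(-e/.08,2),"w",round(s["gripper_width"],2),"F",s["ft_force"].round(1))
E
python3 - <<'E'
from h import *
face=np.array([.5905,-.1169])+RY*.075
print(face)
togo(face+RY*(.011+.03),.10,YR-np.pi/2)
for o in redrects(manip.snapshot("top")[0]): print(o[0],o[1])
E
```

```text
[ 0.51962883 -0.09235866]Traceback (most recent call last):
  File "<stdin>", line 4, in <module>
  File "h.py", line 26, in togo
    print("t",s["time"].round(2),"tcp",p.round(4),"riserframe mm",(1e3*q@RX).round(1),(1e3*q@RY).round(1),"tilt z",R[:,2].round(3),"\n togo units(0.8m)",(d/.8).round(4)," turn z units",round(-e/.08,2),"w",round(s["gripper_width"],2),"F",s["ft_force"].round(1))
              ^^^^^^^^^^^^^^^
AttributeError: 'float' object has no attribute 'round'
```

>>> servo_tool(
  steps=[
    [0, 0, 0.08, 0.0044, -0.0387, 0.0165, 0.5],
    [0, 0, 0, 0.0044, -0.0387, 0.0165, 0.5],
    [0, 0, 0, 0.0044, -0.0387, 0.0165, 0.5],
    [0, 0, 0, 0.0044, -0.0387, 0.0165, 0.5],
    [0, 0, 0, 0.0044, -0.0387, 0.0165, 0.5],
  ],
)

```text
time: 1.27
tcp_pos: [0.4103, -0.227, 0.1647]
tcp_rot: [[0.943, -0.334, -0.0], [-0.334, -0.943, -0.0], [-0.0, 0.0, -1.0]]
ft_force: [0.4, -0.1, 0.1]
gripper_width: 0.499
finger_force: 0.0
```

>>> servo_tool(
  steps=[
    [0, 0, 0, 0.0044, -0.0387, 0.0165, 0.5],
    [0, 0, 0, 0.0044, -0.0387, 0.0165, 0.5],
    [0, 0, 0, 0.0044, -0.0387, 0.0165, 0.5],
    [0, 0, 0, 0.0044, -0.0387, 0.0165, 0.5],
    [0, 0, 0, 0.0044, -0.0387, 0.0165, 0.5],
  ],
)

```text
time: 1.68
tcp_pos: [0.4787, -0.087, 0.0985]
tcp_rot: [[0.943, -0.334, -0.0], [-0.334, -0.943, 0.0], [-0.0, 0.0, -1.0]]
ft_force: [1.0, -0.2, 0.8]
gripper_width: 0.499
finger_force: 0.0
```

>>> servo_tool(
  steps=[
    [0, 0, 0, 0, 0, 0, 0.5],
    [0, 0, 0, 0, 0, 0, 0.5],
  ],
)

```text
time: 1.85
tcp_pos: [0.4784, -0.0856, 0.0984]
tcp_rot: [[0.944, -0.329, -0.002], [-0.329, -0.944, 0.002], [-0.002, -0.001, -1.0]]
ft_force: [-0.5, -1.1, -0.0]
gripper_width: 0.501
finger_force: 0.0
```

```bash
sed -i 's/s\["time"\].round(2)/round(s["time"],2)/' h.py
python3 - <<'E'
from h import *
face=np.array([.5905,-.1169])+RY*.075
togo(face+RY*(.011+.03),.007,YR-np.pi/2)
p,d=manip.snapshot("wrist");cv2.imwrite("pics/w1.png",p)
E
```

```text
t 1.85 tcp [ 0.4784 -0.0856  0.0984] riserframe mm -117.9 169.1 tilt z [-0.002  0.002 -1.   ] 
 togo units(0.8m) [ 0.0005 -0.0088  0.1143]  turn z units -0.02 w 0.5 F [-0.5 -1.1 -0. ]
```

View pics/w1.png

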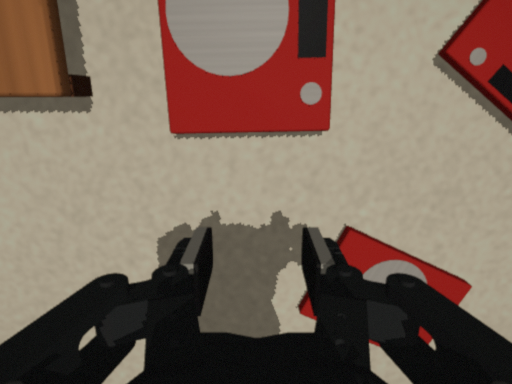

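```bash
cat >> h.py <<'E'
def wrist2plane(uv,z,s):
    c=manip.camera_info("wrist");T=np.eye(4);T[:3,:3]=s["tcp_rot"];T[:3,3]=s["tcp_pos"];T=T@c["T_tool_cam"]
    d=(T[:3,:3]@np.linalg.inv(c["K"])@np.c_[np.atleast_2d(uv),np.ones(len(uv))].T).T
    return (T[:3,3]+d*((z-T[2,3])/d[:,2])[:,None])[:,:2]
E
python3 - <<'E'
from h import *
s=manip.get_state()
uv=np.array([[347,228],[302,310],[470,290],[170,132],[330,129],[160,0],[334,0],[90,97]],float)
W=wrist2plane(uv,.02,s)
R=s["tcp_rot"]
for u,w in zip(uv,W): 
    d=w-s["tcp_pos"][:2]; print(u,w.round(4),"tool xy mm",(1e3*d@R[:2,0]).round(1),(1e3*d@R[:2,1]).round(1),"riser",(1e3*(w-MO)@np.c_[RX,RY]).round(1))
E
```

```text
[347. 228.] [ 0.4324 -0.1417] tool xy mm -25.1 66.2 riser [-186.   194.2]
[302. 310.] [ 0.3753 -0.0891] tool xy mm -96.5 35.6 riser [-155.   265.4]
[470. 290.] [ 0.3492 -0.2195] tool xy mm -77.9 167.3 riser [-286.8  247.4]
[170. 132.] [ 0.5412 -0.0459] tool xy mm 45.7 -60.2 riser [-59.9 122.8]
[330. 129.] [ 0.5069 -0.1496] tool xy mm 47.7 49.0 riser [-169.1  121.2]
[160.   0.] [ 0.6172 -0.0725] tool xy mm 126.2 -60.4 riser [-60.1  42.3]
[334.   0.] [ 0.5817 -0.1733] tool xy mm 126.2 46.5 riser [-167.    42.8]
[90. 97.] [ 0.58   -0.0051] tool xy mm 68.7 -111.6 riser [-8.6 99.5]
```

The wrist picture shows the scale's near side face along row 131, columns 170–330, parallel to the fingers. The small scale's nearest corner at (347,228) is clear of them, and the riser is at upper left. I'll go down next.

>>> servo_tool(
  steps=[
    [0, 0, 0, 0, -0.008, 0.03, 0.5],
    [0, 0, 0, 0, 0, 0.03, 0.5],
    [0, 0, 0, 0, 0, 0.03, 0.5],
    [0, 0, 0, 0, 0, 0.02, 0.5],
    [0, 0, 0, 0, 0, 0.004, 0.5],
  ],
)

```text
time: 2.32
tcp_pos: [0.4782, -0.084, 0.006]
tcp_rot: [[0.942, -0.336, -0.004], [-0.336, -0.942, -0.0], [-0.004, 0.002, -1.0]]
ft_force: [-0.5, -0.4, 0.6]
gripper_width: 0.499
finger_force: 0.0
```

>>> servo_tool(
  steps=[
    [0, 0, 0, 0.006, 0, 0, 0.5],
    [0, 0, 0, 0.006, 0, 0, 0.5],
    [0, 0, 0, 0.006, 0, 0, 0.5],
    [0, 0, 0, 0.006, 0, 0, 0.5],
    [0, 0, 0, 0.006, 0, 0, 0.5],
  ],
)

```text
time: 2.73
tcp_pos: [0.5048, -0.0908, 0.0092]
tcp_rot: [[0.942, -0.335, 0.002], [-0.335, -0.942, -0.001], [0.002, -0.0, -1.0]]
ft_force: [0.8, 1.0, -0.2]
gripper_width: 0.501
finger_force: 0.0
```

```bash
python3 - <<'E'
from h import *
togo(MO+RX*-.114+RY*.086,.007,YR-np.pi/2)
E
```

```text
t 2.73 tcp [ 0.5048 -0.0908  0.0092] riserframe mm -114.2 142.4 tilt z [ 0.002 -0.001 -1.   ] 
 togo units(0.8m) [ 0.0705 -0.0008  0.0029]  turn z units -0.1 w 0.5 F [ 0.8  1.  -0.2]
```

>>> servo_tool(
  steps=[
    [0, 0, -0.1, 0.005, 0, 0.002, 0.5],
    [0, 0, 0, 0.005, 0, 0, 0.5],
    [0, 0, 0, 0.005, 0, 0, 0.5],
    [0, 0, 0, 0.005, 0, 0, 0.5],
    [0, 0, 0, 0.005, 0, 0, 0.5],
  ],
)

```text
time: 3.15
tcp_pos: [0.5197, -0.0956, 0.006]
tcp_rot: [[0.946, -0.325, -0.005], [-0.325, -0.946, 0.001], [-0.005, 0.001, -1.0]]
ft_force: [-6.8, 1.9, 5.0]
gripper_width: 0.501
finger_force: 3.2
```

>>> servo_tool(
  steps=[
    [0, 0, 0, 0.005, 0, 0, 0.5],
    [0, 0, 0, 0.005, 0, 0, 0.5],
    [0, 0, 0, 0.005, 0, 0, 0.5],
    [0, 0, 0, 0.004, 0, 0, 0.5],
    [0, 0, 0, 0.003, 0, 0, 0.5],
  ],
)

```text
time: 3.57
tcp_pos: [0.5368, -0.1017, 0.006]
tcp_rot: [[0.945, -0.326, -0.004], [-0.326, -0.945, 0.001], [-0.004, 0.001, -1.0]]
ft_force: [-5.8, 2.0, 4.8]
gripper_width: 0.498
finger_force: 2.9
```

```bash
cat >> h.py <<'E'
def scale():
    for c,r,b in redrects(manip.snapshot("top")[0]):
        if r[1][0]*r[1][1]>11000:
            # edge direction along riser x
            e=[b[1]-b[0],b[2]-b[1]];v=max(e,key=lambda q:abs(q@RX)/np.linalg.norm(q));v=v*np.sign(v@RX)
            q=np.array(r[0])-1e3*MO
            print("scale centre riser mm",(q@RX).round(1),(q@RY).round(1),"size",np.round(r[1],1),"ang deg",(np.rad2deg(np.arctan2(v@RY,v@RX))).round(2))
E
python3 - <<'E'
from h import *
togo(MO+RX*-.114+RY*.086,.007,YR-np.pi/2)
scale()
E
```

```text
t 3.57 tcp [ 0.5368 -0.1017  0.006 ] riserframe mm -114.0 108.7 tilt z [-0.004  0.001 -1.   ] 
 togo units(0.8m) [ 0.0284 -0.     -0.0014]  turn z units 0.02 w 0.5 F [-5.8  2.   4.8]
```

>>> servo_tool(
  steps=[
    [0, 0, 0, 0.005, 0, -0.001, 0.5],
    [0, 0, 0, 0.005, 0, 0, 0.5],
    [0, 0, 0, 0.005, 0, 0, 0.5],
    [0, 0, 0, 0.004, 0, 0, 0.5],
    [0, 0, 0, 0.003, 0, 0, 0.5],
  ],
)

```text
time: 4.03
tcp_pos: [0.556, -0.1085, 0.0072]
tcp_rot: [[0.945, -0.327, 0.0], [-0.327, -0.945, -0.0], [0.0, -0.0, -1.0]]
ft_force: [-2.1, 0.5, -0.5]
gripper_width: 0.5
finger_force: 1.1
```

>>> servo_tool(
  steps=[
    [0, 0, 0, 0.002, 0, 0, 0.5],
    [0, 0, 0, 0, 0, 0, 0.5],
    [0, 0, 0, 0, 0, 0, 0.5],
  ],
)

```text
time: 4.28
tcp_pos: [0.5576, -0.1089, 0.0075]
tcp_rot: [[0.945, -0.327, 0.001], [-0.327, -0.945, -0.0], [0.001, -0.0, -1.0]]
ft_force: [0.2, 0.5, -0.3]
gripper_width: 0.5
finger_force: 0.3
```

```bash
python3 - <<'E'
from h import *
togo(MO+RX*-.114+RY*.086,.007,YR-np.pi/2)
p=manip.snapshot("top")[0];cv2.imwrite("pics/t2.png",cv2.resize(p[110:270,200:400],None,fx=3,fy=3))
for o in redrects(p): print(o)
E
```

```text
t 4.28 tcp [ 0.5576 -0.1089  0.0075] riserframe mm -114.0 86.7 tilt z [ 0.001 -0.    -1.   ] 
 togo units(0.8m) [0.0008 0.     0.0007]  turn z units 0.01 w 0.5 F [ 0.2  0.5 -0.3]
(array([ 26., 321.]), ((26.479076385498047, 889.0977172851562), (64.46922302246094, 73.03278350830078), 46.72603988647461), array([[-22.2, 890.7],
       [ 31. , 840.6],
       [ 75.2, 887.5],
       [ 22. , 937.6]], dtype=float32))
(array([290., 238.]), ((355.7922668457031, -152.09063720703125), (106.55082702636719, 79.74928283691406), 44.932926177978516), array([[ 289.9, -161.5],
       [ 346.2, -217.9],
       [ 421.7, -142.7],
       [ 365.3,  -86.2]], dtype=float32))
```

View pics/t2.png

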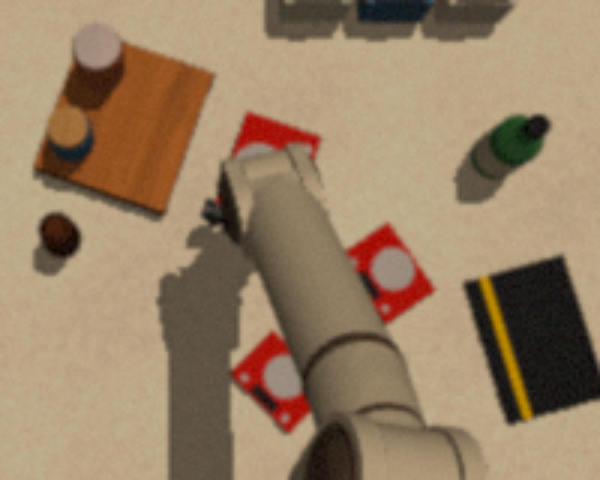

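The gripper is at the scale and the arm hides most of it. The other objects look undisturbed. I'll back off, lift, and swing round behind the display edge.

>>> servo_tool(
  steps=[
    [0, 0, 0, -0.01, 0, 0, 0.5],
    [0, 0, 0, -0.015, 0, 0, 0.5],
    [0, 0, 0, -0.005, 0, -0.04, 0.5],
    [0, 0, 0, 0, 0, -0.045, 0.5],
    [0, 0, 0, 0, 0, -0.04, 0.7],
  ],
)

```text
time: 4.75
tcp_pos: [0.5334, -0.1002, 0.1085]
tcp_rot: [[0.946, -0.326, -0.0], [-0.326, -0.946, 0.0], [-0.0, -0.0, -1.0]]
ft_force: [1.5, -0.1, 0.3]
gripper_width: 0.625
finger_force: 0.0
```

>>> servo_tool(
  steps=[
    [0, 0, -1, 0, 0.0105, 0, 0.7],
    [0, 0, -1, 0, 0.0105, 0, 0.7],
    [0, 0, -1, 0, 0.0105, 0, 0.7],
    [0, 0, -1, 0, 0.0105, 0, 0.7],
    [0, 0, -1, 0, 0.0105, 0, 0.7],
  ],
)

```text
time: 5.17
tcp_pos: [0.5269, -0.1423, 0.1079]
tcp_rot: [[0.997, 0.072, 0.001], [0.072, -0.997, -0.001], [0.001, 0.001, -1.0]]
ft_force: [-0.0, -0.4, -0.1]
gripper_width: 0.698
finger_force: 0.0
```

>>> servo_tool(
  steps=[
    [0, 0, -1, 0, 0.0105, 0, 0.7],
    [0, 0, -1, 0, 0.0105, 0, 0.7],
    [0, 0, -1, 0, 0.0105, 0, 0.7],
    [0, 0, -1, 0, 0.0105, 0, 0.7],
    [0, 0, -1, 0, 0.0105, 0, 0.7],
  ],
)

```text
time: 5.58
tcp_pos: [0.5364, -0.1831, 0.1077]
tcp_rot: [[0.891, 0.454, 0.001], [0.454, -0.891, -0.001], [0.0, 0.001, -1.0]]
ft_force: [0.2, 0.2, 0.0]
gripper_width: 0.7
finger_force: 0.0
```

>>> servo_tool(
  steps=[
    [0, 0, -1, 0, 0.0105, 0, 0.7],
    [0, 0, -1, 0, 0.0105, 0, 0.7],
    [0, 0, -1, 0, 0.0105, 0, 0.7],
    [0, 0, -1, 0, 0.0105, 0, 0.7],
    [0, 0, -1, 0, 0.0105, 0, 0.7],
  ],
)

```text
time: 6.0
tcp_pos: [0.5611, -0.2169, 0.1076]
tcp_rot: [[0.644, 0.765, 0.001], [0.765, -0.644, -0.001], [-0.0, 0.001, -1.0]]
ft_force: [1.6, -0.4, -0.1]
gripper_width: 0.703
finger_force: 0.0
```

>>> servo_tool(
  steps=[
    [0, 0, -1, 0, 0.0105, 0, 0.7],
    [0, 0, -1, 0, 0.0105, 0, 0.7],
    [0, 0, -1, 0, 0.0105, 0, 0.7],
    [0, 0, -1, 0, 0.0105, 0, 0.7],
    [0, 0, -0.6, 0, 0.0105, 0, 0.7],
  ],
)

```text
time: 6.42
tcp_pos: [0.5969, -0.2385, 0.1075]
tcp_rot: [[0.326, 0.945, 0.001], [0.945, -0.326, -0.001], [-0.001, 0.001, -1.0]]
ft_force: [-0.6, 0.6, 0.4]
gripper_width: 0.698
finger_force: 0.0
```

>>> servo_tool(
  steps=[
    [0, 0, 0, 0, 0, 0, 0.7],
    [0, 0, 0, 0, 0, 0, 0.7],
  ],
)

```text
time: 6.58
tcp_pos: [0.5967, -0.2378, 0.1073]
tcp_rot: [[0.331, 0.944, 0.0], [0.944, -0.331, 0.0], [0.0, 0.0, -1.0]]
ft_force: [0.1, 0.3, -0.1]
gripper_width: 0.702
finger_force: 0.0
```

```bash
python3 - <<'E'
from h import *
togo(MO+RX*-.215,.008,YR)
scale()
p=manip.snapshot("wrist")[0];cv2.imwrite("pics/w2.png",p)
print(manip.get_state()["qpos"].round(2))
E
```

```text
t 6.58 tcp [ 0.5967 -0.2378  0.1073] riserframe mm -223.0 7.6 tilt z [ 0.  0. -1.] 
 togo units(0.8m) [0.01   0.0094 0.1242]  turn z units -0.05 w 0.7 F [ 0.1  0.3 -0.1]
scale centre riser mm -112.5 3.2 size [104.  146.5] ang deg 0.49
[ 0.92  0.76 -0.85  1.66  0.64  1.03 -0.48]
```

View pics/w2.png

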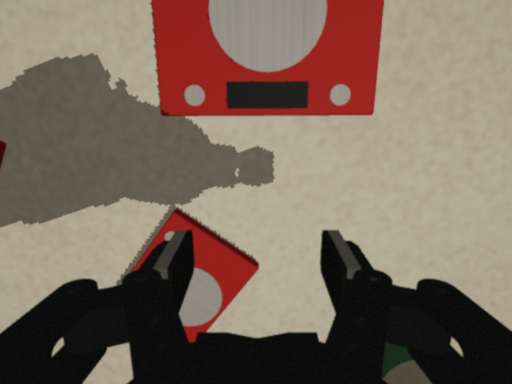

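The scale is now centred within about 3 mm and squared to 0.5°. Its display edge runs along row 113, columns 160–372, facing the fingers, and the small scale at lower left is clear. I'll descend and push it in.

>>> servo_tool(
  steps=[
    [0, 0, 0, 0.01, 0.0055, 0.035, 0.7],
    [0, 0, 0, 0.01, 0, 0.035, 0.7],
    [0, 0, 0, 0, 0, 0.035, 0.7],
    [0, 0, 0, 0, 0, 0.017, 0.7],
    [0, 0, 0, 0, 0, 0.002, 0.7],
  ],
)

```text
time: 7.1
tcp_pos: [0.6032, -0.2237, 0.0049]
tcp_rot: [[0.329, 0.944, -0.006], [0.944, -0.329, 0.001], [-0.001, -0.006, -1.0]]
ft_force: [0.1, -0.9, -0.0]
gripper_width: 0.703
finger_force: 0.0
```

>>> servo_tool(
  steps=[
    [0, 0, 0, 0.006, 0, 0, 0.7],
    [0, 0, 0, 0.006, 0, 0, 0.7],
    [0, 0, 0, 0.006, 0, 0, 0.7],
    [0, 0, 0, 0.005, 0, 0, 0.7],
    [0, 0, 0, 0.005, 0, 0, 0.7],
  ],
)

```text
time: 7.52
tcp_pos: [0.6147, -0.2027, 0.0096]
tcp_rot: [[0.329, 0.944, 0.002], [0.944, -0.329, -0.001], [0.0, 0.002, -1.0]]
ft_force: [-0.5, -0.5, 0.5]
gripper_width: 0.697
finger_force: 0.0
```

>>> servo_tool(
  steps=[
    [0, 0, 0, 0.005, 0, 0, 0.7],
    [0, 0, 0, 0.005, 0, 0, 0.7],
    [0, 0, 0, 0.005, 0, 0, 0.7],
    [0, 0, 0, 0.005, 0, 0, 0.7],
    [0, 0, 0, 0.005, 0, 0, 0.7],
  ],
)

```text
time: 7.93
tcp_pos: [0.6198, -0.1876, 0.0087]
tcp_rot: [[0.331, 0.943, -0.001], [0.943, -0.331, -0.004], [-0.004, 0.001, -1.0]]
ft_force: [-2.4, -6.1, 4.0]
gripper_width: 0.704
finger_force: 3.0
```

```bash
python3 - <<'E'
from h import *
togo(MO+RX*-.011+RY*.0032,.008,YR)
scale()
E
```

```text
t 7.93 tcp [ 0.6198 -0.1876  0.0087] riserframe mm -168.0 2.1 tilt z [-0.001 -0.004 -1.   ] 
 togo units(0.8m) [ 0.1962 -0.0023 -0.    ]  turn z units -0.06 w 0.7 F [-2.4 -6.1  4. ]
```

>>> servo_tool(
  steps=[
    [0, 0, -0.06, 0.006, 0, 0, 0.7],
    [0, 0, 0, 0.006, 0, 0, 0.7],
    [0, 0, 0, 0.006, 0, 0, 0.7],
    [0, 0, 0, 0.006, 0, 0, 0.7],
    [0, 0, 0, 0.006, 0, 0, 0.7],
  ],
)

```text
time: 8.4
tcp_pos: [0.6279, -0.1643, 0.0086]
tcp_rot: [[0.327, 0.945, -0.0], [0.945, -0.327, -0.004], [-0.003, 0.001, -1.0]]
ft_force: [-2.4, -5.0, 4.1]
gripper_width: 0.701
finger_force: 2.9
```

>>> servo_tool(
  steps=[
    [0, 0, 0, 0.006, 0, 0, 0.7],
    [0, 0, 0, 0.006, 0, 0, 0.7],
    [0, 0, 0, 0.006, 0, 0, 0.7],
    [0, 0, 0, 0.006, 0, 0, 0.7],
    [0, 0, 0, 0.006, 0, 0, 0.7],
  ],
)

```text
time: 8.82
tcp_pos: [0.6357, -0.1417, 0.0086]
tcp_rot: [[0.327, 0.945, -0.0], [0.945, -0.327, -0.004], [-0.004, 0.001, -1.0]]
ft_force: [-2.4, -5.5, 4.1]
gripper_width: 0.697
finger_force: 3.0
```

```bash
python3 - <<'E'
from h import *
togo(MO+RX*-.011+RY*.0032,.008,YR)
p=manip.snapshot("top")[0];cv2.imwrite("pics/t3.png",cv2.resize(p[100:260,190:390],None,fx=3,fy=3))
E
```

```text
t 8.82 tcp [ 0.6357 -0.1417  0.0086] riserframe mm -119.5 2.1 tilt z [-0.    -0.004 -1.   ] 
 togo units(0.8m) [ 0.1356 -0.0013  0.0002]  turn z units 0.01 w 0.7 F [-2.4 -5.5  4.1]
```

View pics/t3.png

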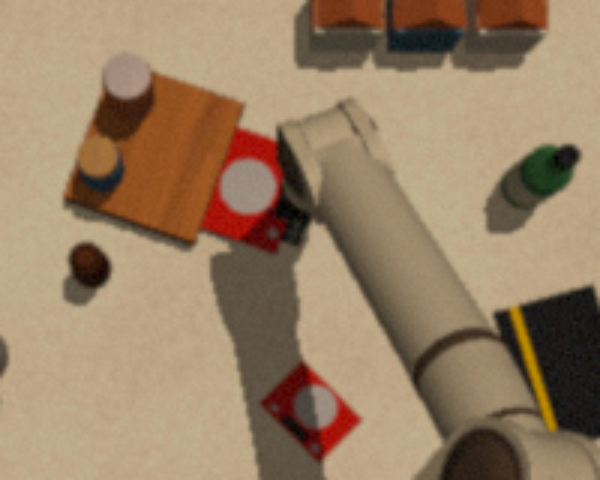

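The leading edge is under the board, about (225,170) in this crop, and straight. I'll keep pushing and stop short to measure.

>>> servo_tool(
  steps=[
    [0, 0, 0, 0.006, 0, 0, 0.7],
    [0, 0, 0, 0.006, 0, 0, 0.7],
    [0, 0, 0, 0.006, 0, 0, 0.7],
    [0, 0, 0, 0.006, 0, 0, 0.7],
    [0, 0, 0, 0.006, 0, 0, 0.7],
  ],
)

```text
time: 9.28
tcp_pos: [0.6434, -0.1187, 0.0084]
tcp_rot: [[0.326, 0.945, -0.0], [0.945, -0.326, -0.003], [-0.003, 0.001, -1.0]]
ft_force: [-1.3, -6.4, 4.9]
gripper_width: 0.699
finger_force: 3.1
```

>>> servo_tool(
  steps=[
    [0, 0, 0, 0.006, 0, 0, 0.7],
    [0, 0, 0, 0.006, 0, 0, 0.7],
    [0, 0, 0, 0.006, 0, 0, 0.7],
    [0, 0, 0, 0.006, 0, 0, 0.7],
    [0, 0, 0, 0.006, 0, 0, 0.7],
  ],
)

```text
time: 9.7
tcp_pos: [0.6512, -0.0961, 0.0084]
tcp_rot: [[0.326, 0.945, -0.001], [0.945, -0.326, -0.003], [-0.003, 0.001, -1.0]]
ft_force: [-1.9, -6.4, 4.2]
gripper_width: 0.702
finger_force: 3.2
```

>>> servo_tool(
  steps=[
    [0, 0, 0, 0.006, 0, 0, 0.7],
    [0, 0, 0, 0.006, 0, 0, 0.7],
    [0, 0, 0, 0.006, 0, 0, 0.7],
    [0, 0, 0, 0.006, 0, 0, 0.7],
    [0, 0, 0, 0.006, 0, 0, 0.7],
  ],
)

```text
time: 10.12
tcp_pos: [0.659, -0.0734, 0.0084]
tcp_rot: [[0.326, 0.945, -0.001], [0.945, -0.326, -0.003], [-0.003, 0.001, -1.0]]
ft_force: [-1.9, -6.2, 4.9]
gripper_width: 0.698
finger_force: 3.2
```

>>> servo_tool(
  steps=[
    [0, 0, 0, 0.006, 0, 0, 0.7],
    [0, 0, 0, 0.005, 0, 0, 0.7],
    [0, 0, 0, 0.003, 0, 0, 0.7],
    [0, 0, 0, 0, 0, 0, 0.7],
  ],
)

```text
time: 10.45
tcp_pos: [0.6629, -0.0613, 0.0084]
tcp_rot: [[0.325, 0.946, 0.0], [0.946, -0.325, -0.002], [-0.002, 0.001, -1.0]]
ft_force: [-0.4, -4.0, 3.4]
gripper_width: 0.701
finger_force: 1.9
```

```bash
python3 - <<'E'
from h import *
togo(MO+RX*-.011+RY*.0032,.008,YR)
p,d=manip.snapshot("wrist");cv2.imwrite("pics/w3.png",p)
E
```

```text
t 10.45 tcp [ 0.6629 -0.0613  0.0084] riserframe mm -34.6 2.7 tilt z [ 0.    -0.002 -1.   ] 
 togo units(0.8m) [ 0.0295 -0.0006  0.0005]  turn z units 0.03 w 0.7 F [-0.4 -4.   3.4]
```

View pics/w3.png

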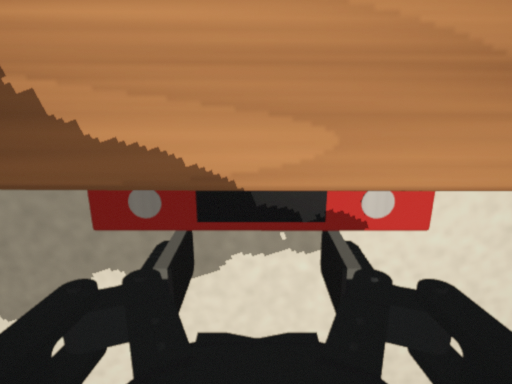

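```bash
python3 - <<'E'
from h import *
s=manip.get_state();p=cv2.imread("pics/w3.png")
print([tuple(p[r,170]) for r in range(216,234)])
f=lambda uv,z:(1e3*(wrist2plane(np.array(uv,float),z,s)-MO)@np.c_[RX,RY]).round(1)
print("board",f([[100,190],[430,190]],.039)); 
print("scale top222/230",f([[170,222],[170,230],[92,230],[433,230]],.02),"bottom230",f([[170,230]],.005))
E
```

```text
[(np.uint8(23), np.uint8(25), np.uint8(114)), (np.uint8(25), np.uint8(27), np.uint8(114)), (np.uint8(21), np.uint8(26), np.uint8(113)), (np.uint8(23), np.uint8(26), np.uint8(114)), (np.uint8(22), np.uint8(25), np.uint8(114)), (np.uint8(18), np.uint8(23), np.uint8(113)), (np.uint8(24), np.uint8(25), np.uint8(114)), (np.uint8(19), np.uint8(24), np.uint8(113)), (np.uint8(20), np.uint8(24), np.uint8(113)), (np.uint8(23), np.uint8(25), np.uint8(114)), (np.uint8(23), np.uint8(27), np.uint8(114)), (np.uint8(23), np.uint8(27), np.uint8(113)), (np.uint8(21), np.uint8(25), np.uint8(112)), (np.uint8(29), np.uint8(35), np.uint8(109)), (np.uint8(70), np.uint8(81), np.uint8(118)), (np.uint8(97), np.uint8(112), np.uint8(128)), (np.uint8(106), np.uint8(123), np.uint8(131)), (np.uint8(107), np.uint8(122), np.uint8(131))]
board [[  2.1  58.6]
 [  2.4 -61.3]]
scale top222/230 [[-18.1  39.5]
 [-21.9  39.8]
 [-22.   74.1]
 [-21.6 -76. ]] bottom230 [[-28.5  44.2]]
```

In the wrist picture the display edge is at row 230, columns 92–433, and the board's front edge is at row 190. The gap is about 24 mm, and they are parallel.

>>> servo_tool(
  steps=[
    [0, 0, 0, 0.006, 0, 0, 0.7],
    [0, 0, 0, 0.006, 0, 0, 0.7],
    [0, 0, 0, 0.006, 0, 0, 0.7],
    [0, 0, 0, 0.005, 0, 0, 0.7],
    [0, 0, 0, 0.003, 0, 0, 0.7],
  ],
)

```text
time: 10.92
tcp_pos: [0.6694, -0.041, 0.0081]
tcp_rot: [[0.325, 0.946, -0.0], [0.946, -0.325, -0.001], [-0.001, -0.0, -1.0]]
ft_force: [-1.6, -5.1, 3.1]
gripper_width: 0.702
finger_force: 2.7
```

>>> servo_tool(
  steps=[
    [0, 0, 0, 0, 0, 0, 0.7],
    [0, 0, 0, 0, 0, 0, 0.7],
    [0, 0, 0, 0, 0, 0, 0.7],
  ],
)

```text
time: 11.17
tcp_pos: [0.6695, -0.0402, 0.0081]
tcp_rot: [[0.325, 0.946, 0.0], [0.946, -0.325, 0.001], [0.001, 0.0, -1.0]]
ft_force: [-0.5, -2.4, 1.7]
gripper_width: 0.696
finger_force: 1.2
```

```bash
cat >> h.py <<'E'
def gap():
    s=manip.get_state();p,_=manip.snapshot("wrist");h=cv2.cvtColor(p,cv2.COLOR_BGR2HSV)
    f=lambda uv,z:(1e3*(wrist2plane(np.array(uv,float),z,s)-MO)@np.c_[RX,RY]).round(1)
    for c in (105,120,405,420):
        red=np.where(((h[:,c,0]<7)|(h[:,c,0]>173))&(h[:,c,1]>185))[0];wood=np.where((h[:,c,0]>=7)&(h[:,c,0]<20)&(h[:,c,1]>140))[0]
        wood=wood[wood<300]
        print(c,"red",red.min() if len(red) else None,red.max() if len(red) else None,"wood",wood.max(),
          "edge",f([[c,red.max()+.5]],.02) if len(red) else "","board",f([[c,wood.max()+.5]],.039))
    return p
E
python3 - <<'E'
from h import *
togo(MO+RX*-.0104,.008,YR)
cv2.imwrite("pics/w4.png",gap())
E
```

```text
t 11.17 tcp [ 0.6695 -0.0402  0.0081] riserframe mm -12.5 3.4 tilt z [ 0.     0.001 -1.   ] 
 togo units(0.8m) [0.0026 0.0042 0.0001]  turn z units 0.04 w 0.7 F [-0.5 -2.4  1.7]
105 red None None wood 242 edge  board [[ 3.3 59.9]]
120 red None None wood 243 edge  board [[ 2.9 54.3]]
405 red None None wood 243 edge  board [[  3.3 -54.1]]
420 red None None wood 244 edge  board [[  2.9 -59.9]]
```

The edge is within about 3 mm of flush. I'll back off and verify.

>>> servo_tool(
  steps=[
    [0, 0, 0, -0.006, 0, 0, 0.7],
    [0, 0, 0, -0.03, 0, 0, 0.7],
    [0, 0, 0, -0.04, 0, -0.01, 0.7],
    [0, 0, 0, -0.03, 0, -0.03, 0.7],
    [0, 0, 0, 0, 0, -0.045, 0.7],
  ],
)

```text
time: 11.63
tcp_pos: [0.6367, -0.128, 0.0719]
tcp_rot: [[0.331, 0.944, -0.01], [0.944, -0.331, -0.002], [-0.005, -0.008, -1.0]]
ft_force: [0.8, -2.3, 0.2]
gripper_width: 0.702
finger_force: 0.0
```

>>> servo_tool(
  steps=[
    [0, 0, 0, 0, 0, -0.045, 0.7],
    [0, 0, 0, 0, 0, 0, 0.7],
    [0, 0, 0, 0, 0, 0, 0.7],
    [0, 0, 0, 0, 0, 0, 0.7],
  ],
)

```text
time: 11.97
tcp_pos: [0.6416, -0.1201, 0.1119]
tcp_rot: [[0.324, 0.946, -0.0], [0.946, -0.324, 0.001], [0.001, -0.0, -1.0]]
ft_force: [0.3, -0.2, 0.3]
gripper_width: 0.698
finger_force: 0.0
```

```bash
python3 - <<'E'
from h import *
togo(MO,.1,YR)
p=manip.snapshot("wrist")[0];cv2.imwrite("pics/w5.png",p);cv2.imwrite("pics/t5.png",manip.snapshot("top")[0])
E
```

```text
t 11.97 tcp [ 0.6416 -0.1201  0.1119] riserframe mm -97.2 3.6 tilt z [-0.     0.001 -1.   ] 
 togo units(0.8m) [0.1214 0.0049 0.0149]  turn z units 0.04 w 0.7 F [ 0.3 -0.2  0.3]
```

View pics/w5.png

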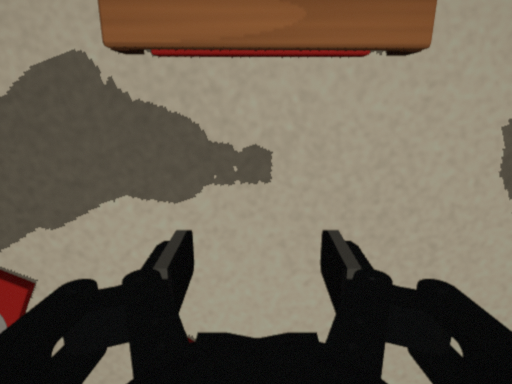

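```bash
python3 - <<'E'
from h import *
s=manip.get_state();p=cv2.imread("pics/w5.png")
f=lambda uv,z:(1e3*(wrist2plane(np.array(uv,float),z,s)-MO)@np.c_[RX,RY]).round(1)
for c in (120,200,330,400): print(c,[(r,*map(int,p[r,c])) for r in range(36,60,2)])
print("scale face bottom",f([[152,56],[370,55]],.005),"wall base",f([[110,50],[428,50]],0),"board top edge",f([[104,40],[434,40]],.039),"board underside",f([[200,49]],.025))
E
```

```text
120 [(36, 45, 79, 126), (38, 43, 78, 125), (40, 44, 79, 125), (42, 39, 70, 112), (44, 35, 63, 101), (46, 31, 54, 86), (48, 18, 32, 54), (50, 12, 19, 39), (52, 39, 48, 56), (54, 120, 140, 150), (56, 123, 144, 153), (58, 124, 144, 153)]
200 [(36, 44, 78, 125), (38, 44, 77, 124), (40, 43, 75, 120), (42, 42, 73, 116), (44, 37, 67, 108), (46, 32, 57, 93), (48, 20, 37, 62), (50, 22, 29, 117), (52, 22, 25, 126), (54, 12, 14, 90), (56, 41, 49, 74), (58, 119, 138, 148)]
330 [(36, 44, 79, 124), (38, 46, 80, 126), (40, 48, 82, 128), (42, 43, 79, 125), (44, 41, 73, 115), (46, 33, 61, 100), (48, 21, 39, 65), (50, 20, 27, 109), (52, 25, 28, 129), (54, 13, 16, 97), (56, 41, 48, 75), (58, 129, 149, 155)]
400 [(36, 44, 81, 126), (38, 48, 82, 128), (40, 45, 79, 125), (42, 44, 78, 124), (44, 40, 71, 113), (46, 33, 61, 99), (48, 23, 42, 69), (50, 9, 24, 45), (52, 7, 13, 24), (54, 15, 22, 31), (56, 104, 122, 132), (58, 126, 146, 155)]
scale face bottom [[ -0.8  79.4]
 [  0.4 -77.5]] wall base [[   3.7  111.3]
 [   4.5 -121. ]] board top edge [[   4.6   97.7]
 [   5.3 -104.7]] board underside [[ 1.4 41.2]]
```

```bash
python3 -c "
from h import *
print(manip.sign_off())"
```

```text
the job is handed in; nothing more can be done
None
```

The largest red scale is squared up under the riser with its display edge about 3–5 mm out from flush (10 mm allowed) and straight within about 0.5°; the hand is clear and the job is handed in, with no verdict returned.

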